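# Lap two siding strips up a small roof

### The job

Carry on the siding of the little sloping roof: lay one of the two full-length grey strips on it with its lower long edge along the lower pencil line, so that it laps over the strip already nailed at the eave, and then lay the other full-length strip with its lower edge along the upper pencil line, lapping over the one you have just laid. Keep both parallel to the nailed strip with their ends in line with its ends, let go of them, and leave the short offcut where it lies.

Things in the scene. Friction and masses are not known exactly. Their poses are not given: they have to be found in the camera images.
- roof: Small fixed roof, origin under its centre on the bench, z up. Plywood deck, 220 wide (y), rising 18 deg to +x from x=-81, z=45 (eave) to x=81, z=98 mm. A strip like the loose ones is nailed along the eave, centred on y=0. Two dark pencil lines cross the deck along y, at x=-41, z=58 (lower; only its ends show beside the nailed strip) and x=-1, z=71 mm (upper), 42 mm apart up the slope.
- strip_a: Full-length grey siding strip, 160 (y) x 56 (x) x 7 mm, 145 g, rigid, flat on the bench; origin: centre of its underside. Laid on a line it laps 14 mm on the strip below, its upper edge on the deck, rising 8.4 deg to the roof's +x; underside centre then at roof x=-16, y=0, z=71 (lower line) or x=24, y=0, z=84 mm (upper). It does not slide.
- strip_b: The other full-length strip, just like strip_a; either may go first, either way round. Origin: centre of its underside. Above a laid strip the deck rises 10 deg steeper than the strip, so fingertips level with its underside, or opened wide there, touch the deck: release a few mm high, opening about 5 mm a side.
- offcut: A short offcut of the same siding, 80 mm long (y), 56 mm wide (x), 7 mm thick, lying flat on the bench; not to be used. Origin: centre of its underside.
Things that resemble listed ones, but are neither listed nor needed, are in the scene too. Leave any turquoise look-alike of the strip_a alone. What is shaped like the strip_b but brown is not meant.

How it is judged (in metres and radians):
On the way:
1. a full-length strip lies on the lower line, lapped over the nailed strip and let go (((x of strip_a in the frame of roof between -0.028 and -0.004 m and y of strip_a in the frame of roof between -0.012 and 0.012 m and z of strip_a in the frame of roof between 0.059 and 0.086 m and angle between the y axis of strip_a and the y axis of roof, either way round below 0.175 rad and angle between the z axis of strip_a and the z axis of roof, either way round below 0.227 rad and linear speed of strip_a below 0.02 m/s and contact force between strip_a and the fingers below 0.05 N) or (x of strip_b in the frame of roof between -0.028 and -0.004 m and y of strip_b in the frame of roof between -0.012 and 0.012 m and z of strip_b in the frame of roof between 0.059 and 0.086 m and angle between the y axis of strip_b and the y axis of roof, either way round below 0.175 rad and angle between the z axis of strip_b and the z axis of roof, either way round below 0.227 rad and linear speed of strip_b below 0.02 m/s and contact force between strip_b and the fingers below 0.05 N))), for 0.2 s.
At the end, for the whole second after the job is handed in: One full-length strip lies on the lower line and the other on the upper line, each within 12 mm up or down the roof and 12 mm sideways, parallel to the nailed strip within 10 degrees, lapped on the strip below (tilted under 13 degrees, not flat on the deck), let go and at rest ((((x of strip_a in the frame of roof between -0.028 and -0.004 m and y of strip_a in the frame of roof between -0.012 and 0.012 m and z of strip_a in the frame of roof between 0.059 and 0.086 m and angle between the y axis of strip_a and the y axis of roof, either way round below 0.175 rad and angle between the z axis of strip_a and the z axis of roof, either way round below 0.227 rad and linear speed of strip_a below 0.02 m/s and contact force between strip_a and the fingers below 0.05 N) and (x of strip_b in the frame of roof between 0.012 and 0.036 m and y of strip_b in the frame of roof between -0.012 and 0.012 m and z of strip_b in the frame of roof between 0.072 and 0.099 m and angle between the y axis of strip_b and the y axis of roof, either way round below 0.175 rad and angle between the z axis of strip_b and the z axis of roof, either way round below 0.227 rad and linear speed of strip_b below 0.02 m/s and contact force between strip_b and the fingers below 0.05 N)) or ((x of strip_b in the frame of roof between -0.028 and -0.004 m and y of strip_b in the frame of roof between -0.012 and 0.012 m and z of strip_b in the frame of roof between 0.059 and 0.086 m and angle between the y axis of strip_b and the y axis of roof, either way round below 0.175 rad and angle between the z axis of strip_b and the z axis of roof, either way round below 0.227 rad and linear speed of strip_b below 0.02 m/s and contact force between strip_b and the fingers below 0.05 N) and (x of strip_a in the frame of roof between 0.012 and 0.036 m and y of strip_a in the frame of roof between -0.012 and 0.012 m and z of strip_a in the frame of roof between 0.072 and 0.099 m and angle between the y axis of strip_a and the y axis of roof, either way round below 0.175 rad and angle between the z axis of strip_a and the z axis of roof, either way round below 0.227 rad and linear speed of strip_a below 0.02 m/s and contact force between strip_a and the fingers below 0.05 N)))); the robot touches nothing.
It fails at once if the short offcut is moved by more than 30 mm (distance of offcut from where it was at the start of the episode above 0.03 m).
It also fails if it takes over 64 s, if anything falls off the work surface, if the arm or the gripper's body presses on something with over 40 N, if the wrist force passes 120 N, or if a joint passes its speed limit or range.

### The arm

A 6-joint arm with a two-finger parallel gripper is mounted at the origin on a cart in front of the work surface, level with it; the furniture and walls round the work are solid. World frame = base frame: x ahead of the robot, y to its left, z up, the work surface at z = 0. Lengths are in mm, angles in rad, forces in N, time in s.
With the tool pointing down it reaches from about 350 to 975 mm from the base axis. Payload 7.1 kg.
Tool frame: the origin (TCP) lies at the very end of the fingers, on their centre line; the grasp point (between the pads) lies 19 mm behind it; z points along the fingers, x is the direction in which the jaws open and shut, and the axes are right-handed (so a half turn about z gives the same grasp; the last joint's range is limited). The gripper opens to 88 mm and grips with 3 to 60 N. Pads are 20 mm wide; open, the fingers measure 115 mm over their backs; the gripper's body (75 mm by 178 mm) begins 61 mm behind the grasp point.
Start: joints at [-1.228, 0.423, 1.63, -0, 1.089, -0.019], TCP at [221.24, -584.515, 222.675] pointing down, gripper open.
Joint ranges: [-3, 3], [-0.9, 2.11], [0.09, 2.58], [-1.31, 4.45], [0.11, 2.69], [-2.54, 2.54]. Speed limits (rad/s): [2.39, 2.39, 3.01, 3.14, 3.14, 3.14].

### API

Orientations are given as a rotation vector (axis times angle).
In Python, from workcell import * gives the robot as it stands.
- The arm moves only by the tool arm_command, never from a script. Its argument "increments" is a list of rows, each a list of 2 entries, a list of its own where there are three numbers: the shift along the tool's x, y, z in cm, then the turn about the tool's z in degrees. In form: [[[dx, dy, dz], turn], ...]. A call has 1 to 20 rows; each row shifts and turns the pose as measured when the row begins, along the tool's axes as they then stand; what a row does not reach is not made up. A row lasts 1/10 s, in which the tool goes at most 50 mm and 8.59 degrees, less where a joint would pass 70% of its speed; a pose out of reach is approached as far as the arm can. A call is refused whole if a number of a shift passes 5 or a number of a turn 8.59, either way. A call with a gripper value outside its range is refused whole. "gripper" is the opening, from 0 (shut) to 1 (fully open), set as the call begins (left out, the last holds). The fingers move at their own pace and stop on an object; the grip force is fixed at half the most. Time passes only in rows, so rows that do not move let the fingers close. It gives the time, the measured TCP pose, the force and the opening at its end, in the units of the state.
- get_obs(): the state, without advancing time (a new reading comes with each control period).
- get_image(name): name is "scene" or "top" or "wrist"; returns the picture (480x640x3 uint8, red, green, blue); there is no depth.
- camera_params(name): a dict with "K" (3x3 intrinsics, pixels), "k1" (the pictures are not rectified: a ray, as slopes to the right and down, at radius r is drawn at 1 + k1 r^2 times it, then the intrinsics apply), "rvec" (rotation vector, rad) and "tvec" (3), from world to camera coordinates, as OpenCV has them; the wrist camera has in their place "T_tool_cam" (4x4, takes a point from camera to tool coordinates, whose origin is the TCP and whose axes are the tool frame's). Camera axes: x right, y down, z forward; pixel columns grow to the right and rows downward; lengths in mm; the calibration is good to about 2 mm. A picture is of the moment at which its call begins: read the wrist's pose just before it. camera_params takes no time and is no camera call.
- close_job(): hands the job in, once; it reports no verdict.
The state is a dict: "t": time; "qpos": joint angles; "qvel": joint speeds; "joint_torque": joint torques, N m; "ee_pos": TCP position; "orientation": TCP orientation; "ft_force": force on the tool from outside, world axes, zero at the start; "moment": the same for the moment, N m; "width": finger opening in mm.
Only numpy, scipy, OpenCV 4.12 (cv2) and the standard library are available. Lean on these libraries where they do the work, as an engineer would, in place of code of your own. Each camera call takes 0.05 s, during which the arm holds its last target.

## Working session

There is one attempt and no reset: what is moved stays moved. The work goes in short steps, Python scripts to look and compute and a tool call to move; the robot and the scene stay as the last step left them, time stands still between calls to the robot, and variables do not carry over. Pictures are saved under pics/ and viewed, and the job is handed in when it is done.

Besides the shell and the picture viewer there is one more tool, called as name([rows], argument=value, ...), one row to a line, values as JSON. arm_command: Moves the arm, as the interface text tells. Its arguments: {"type":"object","properties":{"increments":{"type":"array","items":{"type":"array"}},"gripper":{"type":"number"}},"required":["increments"]}

```bash
ls; mkdir -p pics; python3 - <<'E'
from workcell import *
import cv2
o=get_obs();print({k:o[k] for k in('t','ee_pos','orientation','width','ft_force')})
for n in('top','scene'):
    cv2.imwrite(f'pics/{n}0.png',get_image(n)[:,:,::-1]);print(camera_params(n))
print(camera_params('wrist'))
E
```

```text
pics
{'t': 0.0, 'ee_pos': array([ 221.04982513, -584.01464567,  221.92629698]), 'orientation': array([-2.58414013e+00,  1.78503875e+00,  1.92080827e-03]), 'width': 87.76071024273749, 'ft_force': array([ 0.03017686,  0.51081972, -0.2582946 ])}
{'K': array([[551.92190373,   0.        , 319.11477819],
       [  0.        , 551.92190373, 244.93003315],
       [  0.        ,   0.        ,   1.        ]]), 'k1': -0.035364187874692345, 'rvec': array([ 2.13554975, -2.12012846,  0.18815516]), 'tvec': array([-233.45405055,  474.64813247, 1579.64795146])}
{'K': array([[472.21332166,   0.        , 320.95034394],
       [  0.        , 472.21332166, 235.91451172],
       [  0.        ,   0.        ,   1.        ]]), 'k1': -0.04168439899579134, 'rvec': array([ 1.08413538, -2.00440489,  1.31589135]), 'tvec': array([ 87.33463937, 267.70796809, 970.66147304])}
{'K': array([[349.24391507,   0.        , 317.77052729],
       [  0.        , 349.24391507, 244.13989221],
       [  0.        ,   0.        ,   1.        ]]), 'k1': 0.004205749212294275, 'T_tool_cam': array([[ 9.99999981e-01,  6.51522295e-06,  1.92295428e-04,
        -1.03733896e+00],
       [-6.49699477e-05,  9.52158417e-01,  3.05604884e-01,
        -8.35049181e+01],
       [-1.81104626e-04, -3.05604891e-01,  9.52158399e-01,
        -1.62926893e+02],
       [ 0.00000000e+00,  0.00000000e+00,  0.00000000e+00,
         1.00000000e+00]])}
```

View pics/top0.png

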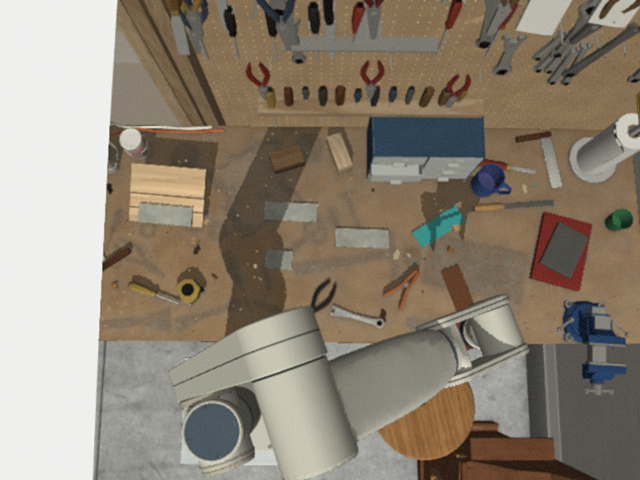

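View pics/scene0.png

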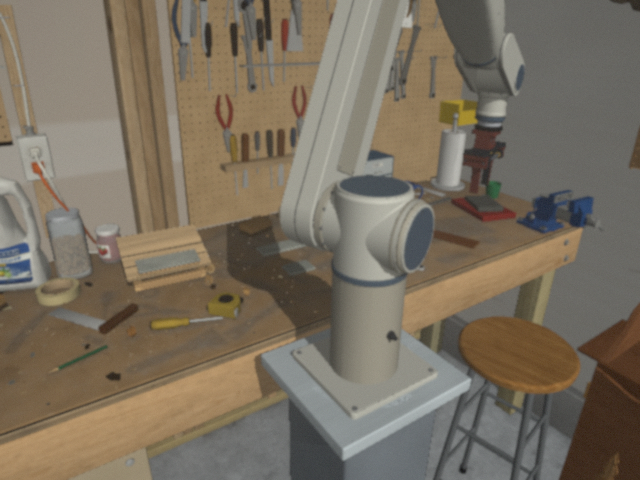

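The top view shows the roof near (168,195), with the nailed strip at (165,214). The full strips are near (291,212) and (362,238), the offcut is at (280,259), and the turquoise and brown ones are decoys. Next I'll measure them.

```bash
cat > h.py <<'E'
from workcell import *
import numpy as np, cv2
from scipy.spatial.transform import Rotation as R
def cam(n,obs=None):
    p=camera_params(n);K=p['K'];k1=p['k1']
    if n=='wrist':
        T=np.eye(4);T[:3,:3]=R.from_rotvec(obs['orientation']).as_matrix();T[:3,3]=obs['ee_pos']
        M=T@p['T_tool_cam'];return K,k1,M[:3,:3],M[:3,3]
    Rm=R.from_rotvec(p['rvec']).as_matrix().T
    return K,k1,Rm,-Rm@p['tvec']
def rays(c,px):
    K,k1,Rm,o=c
    u=cv2.undistortPoints(np.array(px,float).reshape(-1,1,2),K,np.array([k1,0,0,0.])).reshape(-1,2)
    return np.c_[u,np.ones(len(u))]@Rm.T
def onz(c,px,z):
    d=rays(c,px);o=c[3];return o+d*((z-o[2])/d[:,2])[:,None]
def proj(c,P):
    K,k1,Rm,o=c;q=(np.array(P,float).reshape(-1,3)-o)@Rm
    s=q[:,:2]/q[:,2:];r=(s**2).sum(1,keepdims=True);s=s*(1+k1*r);return s@K[:2,:2].T+K[:2,2]
E
python3 - <<'E'
from h import *
im=cv2.imread('pics/top0.png');c=cam('top');print(c[3])
hsv=cv2.cvtColor(im,cv2.COLOR_BGR2HSV)
roi=np.zeros(im.shape[:2],np.uint8);roi[185:285,120:400]=1
m=((hsv[...,1]<70)&(hsv[...,2]>90)).astype(np.uint8)*roi
cs,_=cv2.findContours(m,cv2.RETR_EXTERNAL,cv2.CHAIN_APPROX_NONE)
for k in cs:
    if cv2.contourArea(k)<200: continue
    z=7 if k[:,0,0].mean()>220 else 57
    # top face
    P=onz(c,k.reshape(-1,2),z)[:,:2].astype(np.float32)
    r=cv2.minAreaRect(P);print(k[:,0].mean(0),r)
big=cv2.resize(im[150:290,110:410],None,fx=2.6,fy=2.6,interpolation=cv2.INTER_CUBIC);cv2.imwrite('pics/c0.png',big)
big=cv2.resize(im[155:235,115:220],None,fx=7,fy=7,interpolation=cv2.INTER_CUBIC);cv2.imwrite('pics/c1.png',big)
E
```

```text
[ 189.67518464 -233.14251986 1638.51981486]
[361.56338028 237.77464789] ((506.58148193359375, -359.7636413574219), (166.4434814453125, 62.3854866027832), 87.88282775878906)
[164.6993007  214.23776224] ((562.44482421875, 226.5403289794922), (164.96205139160156, 60.795936584472656), 84.86327362060547)
[291.18592965 212.56281407] ((586.0712280273438, -154.40042114257812), (191.23326110839844, 73.45108032226562), 80.41268920898438)
```

View pics/c0.png

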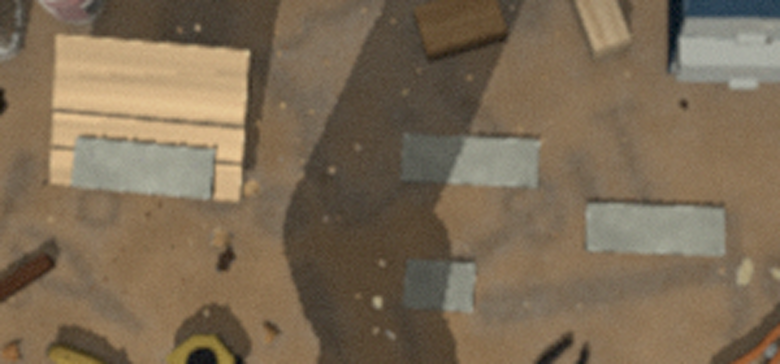

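View pics/c1.png

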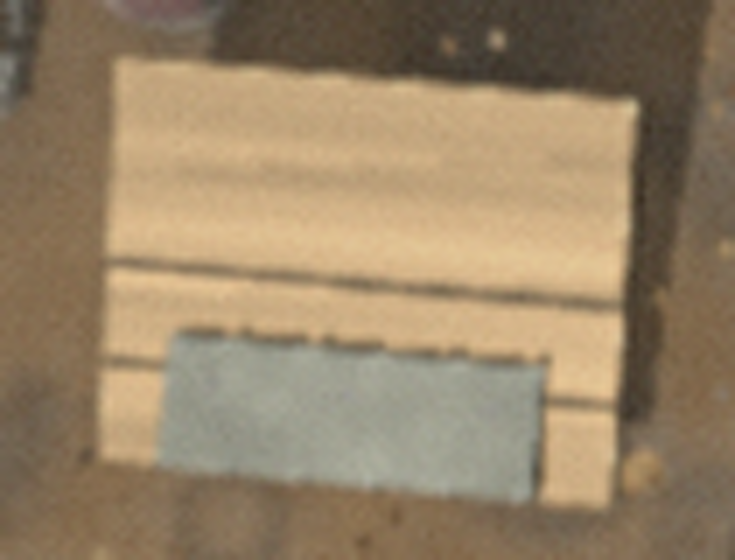

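```bash
python3 - <<'E'
from h import *
c=cam('top')
a=np.array([(115,58),(637,98),(98,462),(614,508),(107,262),(623,303),(100,356),(615,405)],float)
a=(a+.5)/7-.5+[115,155]
mod=np.array([(81,110,98),(81,-110,98),(-81,110,45),(-81,-110,45),(-1,110,71),(-1,-110,71),(-41,110,58),(-41,-110,58)],float)
W=np.array([onz(c,[p],m[2])[0] for p,m in zip(a,mod)])
def fit(A,B):
    ca,cb=A.mean(0),B.mean(0);H=(A-ca).T@(B-cb);th=np.arctan2(H[0,1]-H[1,0],H[0,0]+H[1,1])
    Rm=np.array([[np.cos(th),-np.sin(th)],[np.sin(th),np.cos(th)]]);t=cb-Rm@ca
    return np.degrees(th),t,(A@Rm.T+t-B).round(1)
print('roof',fit(mod[:,:2],W[:,:2]))
print('deck widths',np.linalg.norm(W[::2]-W[1::2],axis=1))
b=np.array([[(402,133),(540,137),(538,188),(401,183)],[(585,199),(726,204),(725,256),(585,249)],[(405,259),(475,262),(474,311),(404,306)]],float)
b=(b+.5)/2.6-.5+[110,150]
for q,L in zip(b,(80,80,40)):
    P=onz(c,q,7)[:,:2]
    print('strip',fit(np.array([(28,L),(28,-L),(-28,-L),(-28,L)],float),P))
E
```

```text
roof (np.float64(-4.722952155504212), array([617.99180352, 219.84965284]), array([[ 1.2,  0.1],
       [-0.4,  1. ],
       [ 1.1, -0.4],
       [ 1.5,  1.2],
       [ 0.3,  0.1],
       [-1.2,  0.1],
       [-2.1, -1.4],
       [-0.2, -0.8]]))
deck widths [220.78815104 221.60216907 219.87625176 220.70342747]
strip (np.float64(-1.4313886158315874), array([ 585.83014991, -142.39826513]), array([[-2.2, -1.3],
       [-2.5,  0.6],
       [ 2.7,  0.2],
       [ 1.9,  0.5]]))
strip (np.float64(-1.9417759858029304), array([ 507.93487534, -358.04646375]), array([[-1.8, -2.4],
       [-2.5,  1.5],
       [ 2.9,  1.3],
       [ 1.3, -0.4]]))
strip (np.float64(-1.9505141711654614), array([ 438.76677879, -109.4756873 ]), array([[-0. , -1.4],
       [ 0.2, -0.5],
       [ 1.2,  1.2],
       [-1.3,  0.7]]))
```

Everything fits: deck width is 220–221 mm, and the roof is at (618,220) with yaw −4.7°. The strips are at (508,−358) and (586,−142), both about −2°. Now I'll turn the jaws to align with the first strip.

arm_command([
  [[0, 0, 0], -8.4],
  [[0, 0, 0], -8.4],
  [[0, 0, 0], -8.4],
  [[0, 0, 0], -8.4],
  [[0, 0, 0], -8.4],
  [[0, 0, 0], -8.4],
  [[0, 0, 0], -8.4],
  [[0, 0, 0], -8.4],
  [[0, 0, 0], 0],
], gripper=1)

```text
t: 1.0
ee_pos: [220.1, -581.2, 217.7]
orientation: [-3.132, 0.01, 0.005]
ft_force: [-0.0, 0.1, 0.5]
width: 87.8
```

```bash
cat >> h.py <<'E'
def go(x,y,z,yaw):
    o=get_obs();Rm=R.from_rotvec(o['orientation']).as_matrix()
    d=np.array([x,y,z])-o['ee_pos'];cy=np.degrees(np.arctan2(Rm[1,0],Rm[0,0]))
    print('t',round(o['t'],2),'pos',o['ee_pos'].round(1),'yaw',cy.round(2),'tilt',np.degrees(np.arccos(-Rm[2,2])).round(2),'w',round(o['width'],1),'F',o['ft_force'].round(1))
    print('cm in tool',(Rm.T@d/10).round(2),'turn',round(-((yaw-cy+90)%180-90),2))
E
python3 -c "
from h import *
go(508,-358,170,-2)"
```

```text
t 1.0 pos [ 220.1 -581.2  217.7] yaw -0.36 tilt 0.56 w 87.8 F [-0.   0.1  0.5]
cm in tool [ 28.67 -22.46   4.88] turn 1.64
```

arm_command([
  [[2.9, -2.2, 0.3], 1.6],
  [[2.9, -2.2, 0.3], 0],
  [[2.9, -2.2, 0.3], 0],
  [[2.9, -2.2, 0.3], 0],
  [[2.9, -2.2, 0.3], 0],
  [[2.9, -2.2, 0.3], 0],
  [[2.9, -2.2, 0.3], 0],
  [[2.9, -2.2, 0.3], 0],
  [[2.9, -2.2, 0.3], 0],
  [[2.9, -2.2, 0.3], 0],
  [[0, 0, 0], 0],
])

```text
t: 2.1
ee_pos: [530.9, -369.2, 184.8]
orientation: [-3.128, 0.14, 0.009]
ft_force: [0.7, -0.5, -0.4]
width: 88.0
```

```bash
python3 -c "
from h import *
go(508,-358,170,-2)
cv2.imwrite('pics/w1.png',get_image('wrist')[:,:,::-1])"
```

```text
t 2.1 pos [ 530.9 -369.2  184.8] yaw -5.13 tilt 0.68 w 88.0 F [ 0.7 -0.5 -0.4]
cm in tool [-2.37 -0.89  1.5 ] turn -3.13
```

View pics/w1.png

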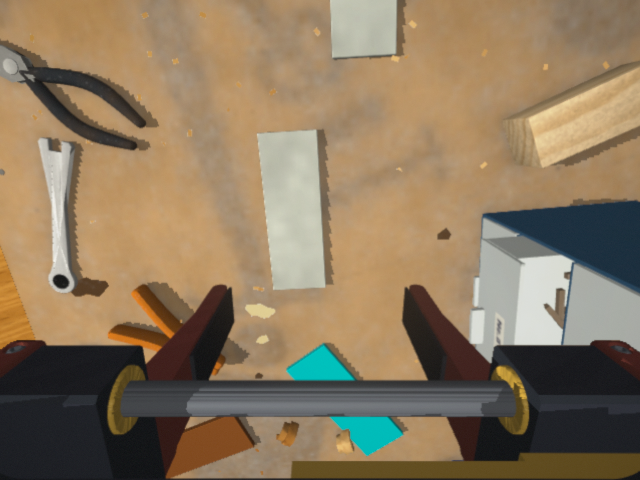

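Strip seen at (292,209), with corners near (257,134), (318,129), (325,286) and (273,289). I'll measure it here.

```bash
cat >> h.py <<'E'
def strip(name,box,z=7,smax=60,vmin=100,out=None):
    o=get_obs();im=get_image(name)[:,:,::-1].copy();c=cam(name,o)
    if out: cv2.imwrite(out,im)
    h=cv2.cvtColor(im,cv2.COLOR_BGR2HSV);m=((h[...,1]<smax)&(h[...,2]>vmin)).astype(np.uint8)
    r=np.zeros_like(m);r[box[1]:box[3],box[0]:box[2]]=1;m=cv2.morphologyEx(m*r,cv2.MORPH_OPEN,np.ones((5,5)))
    cs,_=cv2.findContours(m,cv2.RETR_EXTERNAL,cv2.CHAIN_APPROX_NONE);k=max(cs,key=cv2.contourArea)
    P=onz(c,k.reshape(-1,2),z)[:,:2].astype(np.float32);b=cv2.minAreaRect(P)
    print(k[:,0].min(0),k[:,0].max(0),'rect',b);return b
E
python3 -c "
from h import *
strip('wrist',(220,100,380,320))
print(proj(cam('wrist',get_obs()),[get_obs()['ee_pos'],(508,-358,7)]))
go(508,-358,170,-2)"
```

```text
[259 128] [326 288] rect ((505.3051452636719, -358.8587646484375), (160.40115356445312, 56.91368103027344), 88.05902862548828)
[[320.65527046 304.287743  ]
 [299.00517892 211.70005164]]
t 2.2 pos [ 528.2 -371.   184.9] yaw -5.14 tilt 0.71 w 87.4 F [-0.1  0.6 -0.9]
cm in tool [-2.12 -1.1   1.52] turn -3.14
```

arm_command([
  [[-1.2, -0.6, 2], -1.6],
  [[-1.2, -0.6, 3], -1.6],
  [[0, 0, 3], 0],
  [[0, 0, 3], 0],
  [[0, 0, 2], 0],
  [[0, 0, 0], 0],
  [[0, 0, 0], 0],
])

```text
t: 2.9
ee_pos: [497.1, -362.3, 53.7]
orientation: [-3.133, 0.084, 0.009]
ft_force: [1.0, -0.2, -0.5]
width: 87.8
```

```bash
python3 -c "
from h import *
go(505.5,-359,3,-2)"
```

```text
t 2.9 pos [ 497.1 -362.3   53.7] yaw -3.06 tilt 0.55 w 87.8 F [ 1.  -0.2 -0.5]
cm in tool [ 0.85 -0.33  5.07] turn -1.06
```

arm_command([
  [[0.8, -0.3, 0.5], -1.0],
  [[0, 0, 1], 0],
  [[0, 0, 1], 0],
  [[0, 0, 0.7], 0],
  [[0, 0, 0], 0],
  [[0, 0, 0], 0],
])

```text
t: 3.5
ee_pos: [507.3, -361.5, 22.8]
orientation: [-3.137, 0.058, 0.002]
ft_force: [-0.2, -0.5, -1.0]
width: 87.7
```

```bash
python3 -c "
from h import *
go(505.5,-359,3,-2)"
```

```text
t 3.5 pos [ 507.3 -361.5   22.8] yaw -2.1 tilt 0.24 w 87.7 F [-0.2 -0.5 -1. ]
cm in tool [-0.19 -0.23  1.98] turn -0.1
```

arm_command([
  [[-0.2, -0.2, 0.6], 0],
  [[0, 0, 0.6], 0],
  [[0, 0, 0.5], 0],
  [[0, 0, 0], 0],
  [[0, 0, 0], 0],
])

```text
t: 4.0
ee_pos: [505.2, -359.1, 4.5]
orientation: [-3.137, 0.057, 0.001]
ft_force: [-0.8, -0.7, 0.1]
width: 88.0
```

```bash
python3 -c "
from h import *
go(505.5,-359,3,-2)"
```

```text
t 4.0 pos [ 505.2 -359.1    4.5] yaw -2.1 tilt 0.24 w 88.0 F [-0.8 -0.7  0.1]
cm in tool [ 0.03 -0.01  0.15] turn -0.1
```

arm_command([
  [[0, 0, 0.2], 0],
  [[0, 0, 0], 0],
  [[0, 0, 0], 0],
  [[0, 0, 0], 0],
  [[0, 0, 0], 0],
  [[0, 0, 0], 0],
  [[0, 0, 0], 0],
  [[0, 0, 0], 0],
  [[0, 0, 0], 0],
  [[0, 0, 0], 0],
], gripper=0.55)

```text
t: 5.0
ee_pos: [505.6, -359.4, 2.8]
orientation: [-3.138, 0.057, -0.0]
ft_force: [0.1, -1.2, -0.4]
width: 55.8
```

```bash
python3 -c "
from h import *
go(505.5,-359,100,-2)"
```

```text
t 5.0 pos [ 505.6 -359.4    2.8] yaw -2.1 tilt 0.2 w 55.8 F [ 0.1 -1.2 -0.4]
cm in tool [-0.01 -0.08 -9.72] turn -0.1
```

arm_command([
  [[0, 0, 0], 0],
  [[0, 0, 0], 0],
  [[0, 0, -0.5], 0],
  [[0, 0, -1], 0],
  [[0, 0, -2], 0],
  [[0, 0, -3], 0],
  [[0, 0, -4], 0],
  [[0, 0, -4], 0],
  [[0, 0, -3], 0],
  [[0, 0, -1], 0],
  [[0, 0, 0], 0],
], gripper=0.3)

```text
t: 6.1
ee_pos: [504.2, -359.1, 198.0]
orientation: [-3.136, 0.058, 0.003]
ft_force: [-0.3, -0.1, -2.1]
width: 55.6
```

```bash
python3 -c "
from h import *
go(500,-100,180,-4.7)
cv2.imwrite('pics/w2.png',get_image('wrist')[:,:,::-1])"
```

```text
t 6.1 pos [ 504.2 -359.1  198. ] yaw -2.1 tilt 0.28 w 55.6 F [-0.3 -0.1 -2.1]
cm in tool [ -1.37 -25.87   1.93] turn 2.6
```

View pics/w2.png

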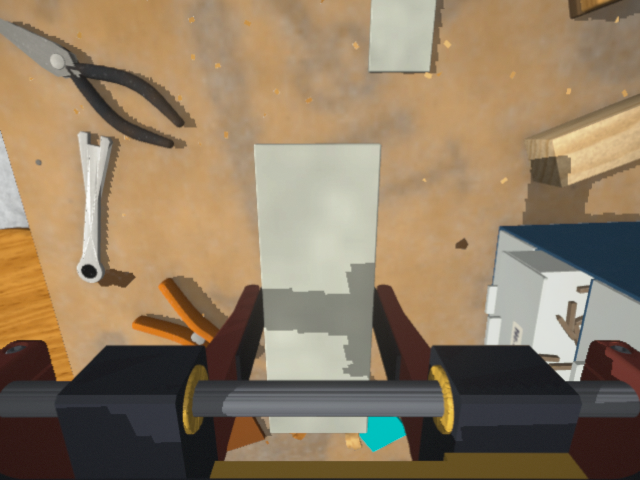

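arm_command([
  [[0, 0, 0], 2.6],
  [[0.3, -1.5, 0], 0],
  [[0.5, -3, 0], 0],
  [[0.5, -4, 0], 0],
  [[0.5, -4, 0], 0],
  [[0.5, -4, 0], 0],
  [[0.5, -4, 0], 0],
  [[0.5, -4, 0], 0],
  [[0.5, -4, 0], 0],
  [[0.5, -4, 0], 0],
  [[0.5, -4, 0], 0],
  [[0.5, -4, 0], 0],
  [[0.3, -3, 0], 0],
  [[0.3, -1.5, 0], 0],
  [[0, 0, 0], 0],
  [[0, 0, 0], 0],
  [[0, 0, 0], 0],
])

```text
t: 7.85
ee_pos: [582.9, 115.2, 172.6]
orientation: [-3.126, 0.106, 0.075]
ft_force: [0.2, 0.1, -1.5]
width: 55.2
```

```bash
python3 -c "
from h import *
go(601,221,180,-4.7)
cv2.imwrite('pics/w3.png',get_image('wrist')[:,:,::-1])"
```

```text
t 7.85 pos [582.9 115.2 172.6] yaw -3.87 tilt 2.85 w 55.2 F [ 0.2  0.1 -1.5]
cm in tool [  1.06 -10.68  -0.67] turn 0.83
```

View pics/w3.png

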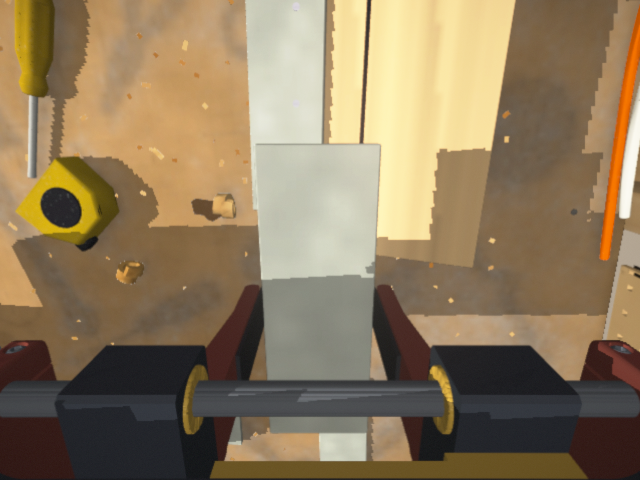

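```bash
python3 -c "
from h import *
o=get_obs();print(R.from_rotvec(o['orientation']).as_matrix().round(3), o['ee_pos'])
c=cam('wrist',o)
# upper pencil line z71, deck upper edge z98
L=onz(c,[(369,2),(362,143)],71.);U=onz(c,[(514,2),(473,265)],98.);S=onz(c,[(247,2),(255,208)],57-6.)
th=np.radians(-4.7);ex=np.array([np.cos(th),np.sin(th)]);ey=np.array([-ex[1],ex[0]])
for n,P in (('line x=-1',L),('top x=81',U),('eave',S)):
  d=P[:,:2]-[617,219.7];print(n,P.round(1).tolist(),'roof xy',(d@ex).round(1),(d@ey).round(1),'dir',np.degrees(np.arctan2(*(P[0]-P[1])[:2])).round(2))
"
```

```text
[[ 0.997 -0.069 -0.047]
 [-0.068 -0.998  0.015]
 [-0.048 -0.012 -0.999]] [582.87189179 114.92207741 172.63332891]
line x=-1 [[621.2, 279.3, 71.0], [614.0, 191.6, 71.0]] roof xy [-0.7 -0.7] [ 59.8 -28.3] dir 4.68
top x=81 [[701.0, 264.0, 98.0], [687.9, 103.4, 98.0]] roof xy [80.1 80.2] [  51.  -110.1] dir 4.66
eave [[537.3, 292.6, 51.0], [524.9, 144.9, 51.0]] roof xy [-85.4 -85.6] [ 66.1 -82.1] dir 4.78
```

The wrist view shows the pencil line at roof x ≈ −0.7, the deck top edge at 80 and its near side at −110, so the roof pose is confirmed. The tool has tilted 2.8° though, so I'll move on slowly and watch the tilt.

arm_command([
  [[0.2, -2, 0], 0.4],
  [[0.2, -2, 0], 0.4],
  [[0.2, -2, 0], 0],
  [[0.2, -2, 0], 0],
  [[0.2, -2, 0], 0],
  [[0, 0, 0], 0],
  [[0, 0, 0], 0],
])

```text
t: 8.6
ee_pos: [602.6, 212.7, 173.4]
orientation: [-3.125, 0.142, 0.075]
ft_force: [0.4, -0.0, -1.9]
width: 55.4
```

```bash
python3 -c "
from h import *
go(601,221,180,-4.7);print(R.from_rotvec(get_obs()['orientation']).as_matrix()[2].round(3))"
```

```text
t 8.6 pos [602.6 212.7 173.4] yaw -5.18 tilt 2.85 w 55.4 F [ 0.4 -0.  -1.9]
cm in tool [-0.26 -0.82 -0.64] turn -0.48
[-0.049 -0.01  -0.999]
```

arm_command([
  [[-4.5, 0, 0], 0],
  [[-4.5, 0, 0], 0],
  [[-4.5, 0, 0], 0],
  [[0, 0, 0], 0],
  [[0, 0, 0], 0],
])

```text
t: 9.1
ee_pos: [463.6, 223.0, 178.8]
orientation: [-3.127, 0.144, 0.077]
ft_force: [1.6, -0.0, -1.8]
width: 55.4
```

```bash
python3 -c "
from h import *
go(601,221,180,-4.7);print(R.from_rotvec(get_obs()['orientation']).as_matrix()[2].round(3))"
```

```text
t 9.1 pos [463.6 223.  178.8] yaw -5.25 tilt 2.87 w 55.4 F [ 1.6 -0.  -1.8]
cm in tool [13.68 -1.07 -0.78] turn -0.55
[-0.049 -0.008 -0.999]
```

arm_command([
  [[0, 4, 0], 0],
  [[0, 4, 0], 0],
  [[0, 4, 0], 0],
  [[0, 4, 0], 0],
  [[0, 4, 0], 0],
  [[0, 0, 0], 0],
  [[0, 0, 0], 0],
])

```text
t: 9.8
ee_pos: [453.5, 14.9, 178.9]
orientation: [-3.126, 0.146, 0.062]
ft_force: [0.4, 0.0, -1.5]
width: 55.3
```

```bash
python3 -c "
from h import *
go(601,221,180,-4.7);print(R.from_rotvec(get_obs()['orientation']).as_matrix()[2].round(3))"
```

```text
t 9.8 pos [453.5  14.9 178.9] yaw -5.34 tilt 2.35 w 55.3 F [ 0.4  0.  -1.5]
cm in tool [ 12.75 -21.9   -0.41] turn -0.64
[-0.04  -0.01  -0.999]
```

arm_command([
  [[0, 5, 0], 0],
  [[0, 5, 0], 0],
  [[0, 5, 0], 0],
  [[0, 5, 0], 0],
  [[0, 5, 0], 0],
  [[0, 5, 0], 0],
  [[0, 5, 0], 0],
  [[0, 0, 0], 0],
  [[0, 0, 0], 0],
])

```text
t: 10.7
ee_pos: [433.3, -338.3, 176.4]
orientation: [-3.13, 0.128, 0.046]
ft_force: [-0.0, 0.0, -1.6]
width: 55.4
```

```bash
python3 -c "
from h import *
go(601,221,180,-4.7);print(R.from_rotvec(get_obs()['orientation']).as_matrix()[2].round(3))"
```

```text
t 10.7 pos [ 433.3 -338.3  176.4] yaw -4.67 tilt 1.77 w 55.4 F [-0.   0.  -1.6]
cm in tool [ 12.15 -57.11  -0.27] turn 0.03
[-0.03  -0.008 -1.   ]
```

arm_command([
  [[0.4, -2, 0], 0],
  [[0.4, -2, 0], 0],
  [[0.4, -2, 0], 0],
  [[0.4, -2, 0], 0],
  [[0.4, -2, 0], 0],
  [[0.4, -2, 0], 0],
  [[0.4, -2, 0], 0],
  [[0.4, -2, 0], 0],
  [[0.4, -2, 0], 0],
  [[0.4, -2, 0], 0],
  [[0.4, -2, 0], 0],
  [[0.4, -2, 0], 0],
  [[0.4, -2, 0], 0],
  [[0.4, -2, 0], 0],
  [[0.4, -2, 0], 0],
  [[0.4, -2, 0], 0],
  [[0.4, -2, 0], 0],
  [[0.4, -2, 0], 0],
  [[0.4, -2, 0], 0],
  [[0.4, -2, 0], 0],
])

```text
t: 12.7
ee_pos: [541.6, 106.0, 177.5]
orientation: [-3.127, 0.063, 0.055]
ft_force: [0.1, 0.7, -2.1]
width: 55.6
```

```bash
python3 -c "
from h import *
go(601,221,180,-4.7);print(R.from_rotvec(get_obs()['orientation']).as_matrix()[2].round(3))"
```

```text
t 12.7 pos [541.6 106.  177.5] yaw -2.3 tilt 2.15 w 55.6 F [ 0.1  0.7 -2.1]
cm in tool [  5.46 -11.73  -0.3 ] turn 2.4
[-0.035 -0.013 -0.999]
```

arm_command([
  [[0.9, -1.9, 0], 0.6],
  [[0.9, -1.9, 0], 0.6],
  [[0.9, -1.9, 0], 0.6],
  [[0.9, -1.9, 0], 0.6],
  [[0.9, -1.9, 0], 0],
  [[0.9, -1.5, 0], 0],
  [[0, 0, 0], 0],
  [[0, 0, 0], 0],
])

```text
t: 13.5
ee_pos: [594.8, 235.2, 175.6]
orientation: [-3.127, 0.096, 0.063]
ft_force: [-0.7, -1.0, -1.9]
width: 55.3
```

```bash
python3 -c "
from h import *
o=get_obs();cv2.imwrite('pics/w4.png',get_image('wrist')[:,:,::-1])
go(601,221,130,-4.7);print(R.from_rotvec(o['orientation']).as_matrix()[2].round(3))
# held strip plane in tool frame: z=-4 (top face)
K,k1,Rm,oo=cam('wrist',dict(orientation=np.array([1e-9,0,0]),ee_pos=np.zeros(3)))
print(onz((K,k1,Rm,oo),[(255,144),(381,144),(366,432),(268,432)],-4).round(1))
"
```

```text
t 13.55 pos [594.8 235.1 175.7] yaw -3.52 tilt 2.42 w 55.4 F [ 0.6  0.2 -2.3]
cm in tool [0.89 1.42 4.52] turn 1.18
[-0.041 -0.011 -0.999]
[[-29.  -80.1  -4. ]
 [ 26.1 -80.1  -4. ]
 [ 26.3  79.8  -4. ]
 [-30.2  79.7  -4. ]]
```

View pics/w4.png

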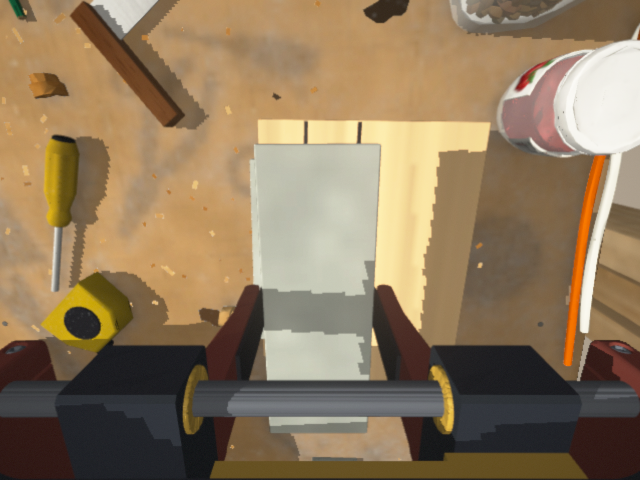

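arm_command([
  [[0.4, 0.7, 0.5], 0.6],
  [[0.4, 0.7, 1], 0.6],
  [[0, 0, 1.5], 0],
  [[0, 0, 1.5], 0],
  [[0, 0, 1], 0],
  [[0, 0, 0.5], 0],
  [[0, 0, 0], 0],
  [[0, 0, 0], 0],
])

```text
t: 14.35
ee_pos: [597.0, 217.0, 108.0]
orientation: [-3.128, 0.136, 0.071]
ft_force: [-0.6, 0.4, -2.1]
width: 55.2
```

```bash
python3 -c "
from h import *
go(601,221,84,-4.7);print(R.from_rotvec(get_obs()['orientation']).as_matrix()[2].round(3))"
```

```text
t 14.35 pos [597. 217. 108.] yaw -4.98 tilt 2.65 w 55.2 F [-0.6  0.4 -2.1]
cm in tool [ 0.48 -0.41  2.38] turn -0.28
[-0.045 -0.008 -0.999]
```

arm_command([
  [[0.3, -0.2, 0.7], -0.3],
  [[0.2, -0.2, 0.7], 0],
  [[0, 0, 0.5], 0],
  [[0, 0, 0], 0],
  [[0, 0, 0], 0],
])

```text
t: 14.85
ee_pos: [602.9, 222.1, 88.4]
orientation: [-3.127, 0.126, 0.066]
ft_force: [0.2, -0.2, -1.5]
width: 55.5
```

```bash
python3 -c "
from h import *
go(601,221,84,-4.7);print(R.from_rotvec(get_obs()['orientation']).as_matrix()[2].round(3))"
```

```text
t 14.85 pos [602.9 222.1  88.4] yaw -4.61 tilt 2.52 w 55.5 F [ 0.2 -0.2 -1.5]
cm in tool [-0.16  0.13  0.44] turn 0.09
[-0.043 -0.01  -0.999]
```

arm_command([
  [[-0.1, 0.1, 0.4], 0],
  [[0, 0, 0], 0],
  [[0, 0, 0], 0],
])

```text
t: 15.15
ee_pos: [601.7, 221.1, 84.4]
orientation: [-3.127, 0.126, 0.066]
ft_force: [-0.0, -0.6, -0.8]
width: 55.4
```

```bash
python3 -c "
from h import *
go(601,221,84,-4.7)"
```

```text
t 15.15 pos [601.7 221.1  84.4] yaw -4.61 tilt 2.49 w 55.4 F [-0.  -0.6 -0.8]
cm in tool [-0.07  0.02  0.05] turn 0.09
```

arm_command([
  [[0, 0, -0.1], 0],
  [[0, 0, 0], 0],
  [[0, 0, 0], 0],
  [[0, 0, 0], 0],
  [[0, 0, 0], 0],
  [[0, 0, 0], 0],
], gripper=0.74)

```text
t: 15.75
ee_pos: [602.8, 221.4, 87.0]
orientation: [-3.126, 0.126, 0.062]
ft_force: [-0.4, -0.5, -0.2]
width: 65.1
```

```bash
python3 -c "
from h import *
cv2.imwrite('pics/w5.png',get_image('wrist')[:,:,::-1])
go(601,221,180,-4.7)"
```

```text
t 15.8 pos [602.8 221.4  87. ] yaw -4.61 tilt 2.37 w 65.3 F [-1.4  0.4 -0.3]
cm in tool [-0.55 -0.04 -9.28] turn 0.09
```

View pics/w5.png

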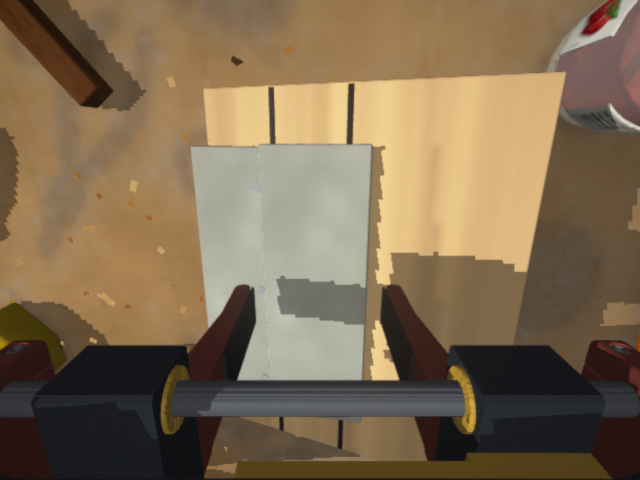

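Strip laid and freed, with its lower edge just over the lower line and its ends flush with the nailed strip. I'll raise the tool and measure.

arm_command([
  [[0, 0, -0.7], 0],
  [[0, 0, -1.5], 0],
  [[0, 0, -2], 0],
  [[0, 0, -3], 0],
  [[0, 0, -3], 0],
  [[0, 0, -2], 0],
  [[0, 0, 0], 0],
  [[0, 0, 0], 0],
])

```text
t: 16.6
ee_pos: [608.4, 219.7, 220.1]
orientation: [-3.125, 0.126, 0.056]
ft_force: [0.2, -0.6, -0.9]
width: 65.1
```

```bash
python3 -c "
from h import *
o=get_obs();cv2.imwrite('pics/w6.png',get_image('wrist')[:,:,::-1])
go(582.5,-142,200,-1.9);print(R.from_rotvec(o['orientation']).as_matrix()[2].round(3))
c=cam('wrist',o);th=np.radians(-4.7);ex=np.array([np.cos(th),np.sin(th)]);ey=np.array([-ex[1],ex[0]])
P=[]
for x,z in((-44,74),(12,82)):
  for y in(80,-80): P.append([*(np.array([617,219.7])+x*ex+y*ey),z])
print('expected corners',proj(c,P).round(0))
"
```

```text
t 16.65 pos [608.5 219.7 220. ] yaw -4.62 tilt 2.21 w 65.2 F [ 0.6 -0.   0.5]
cm in tool [ 0.39 36.29  1.54] turn -2.72
[-0.037 -0.012 -0.999]
expected corners [[284. 139.]
 [289. 308.]
 [351. 140.]
 [346. 313.]]
```

View pics/w6.png

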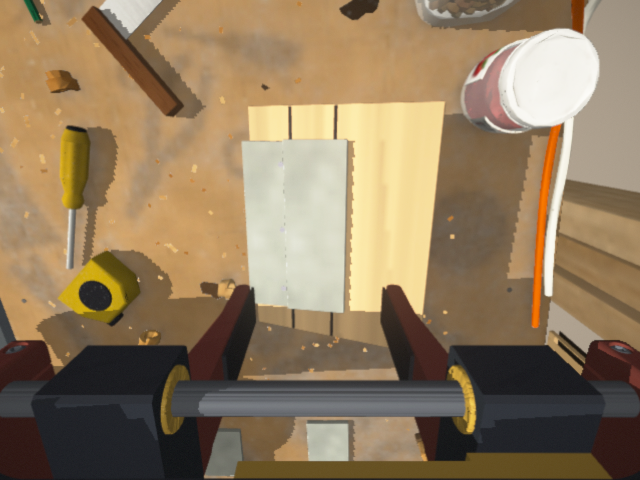

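Corners at (284,140), (347,140), (289,307) and (344,312) match the expected ones within about 3 px, so strip one is in place. On to the second strip.

arm_command([
  [[0, 4.8, 0], 0],
  [[0, 4.8, 0], 0],
  [[0, 4.8, 0], 0],
  [[0, 4.8, 0], 0],
  [[0, 4.8, 0], 0],
  [[0, 4.8, 0], 0],
  [[0, 4.8, 0], 0],
  [[0, 2, 0], 0],
  [[0, 0, 0], -1],
  [[0, 0, 0], -1],
], gripper=1)

```text
t: 17.65
ee_pos: [572.0, -145.7, 202.1]
orientation: [-3.123, 0.063, 0.086]
ft_force: [0.0, 0.2, 0.1]
width: 87.4
```

```bash
python3 -c "
from h import *
o=get_obs();print(proj(cam('wrist',o),[(583.5,-143,7)]))
cv2.imwrite('pics/w7.png',get_image('wrist')[:,:,::-1])
go(583.5,-143,80,-1.9);print(R.from_rotvec(o['orientation']).as_matrix()[2].round(3))"
```

```text
[[340.14917434 217.11001646]]
t 17.7 pos [ 572.  -145.3  202. ] yaw -2.19 tilt 3.31 w 87.7 F [ 0.  -0.6 -1. ]
cm in tool [ 1.82 -0.09 12.12] turn -0.29
[-0.055 -0.016 -0.998]
```

View pics/w7.png

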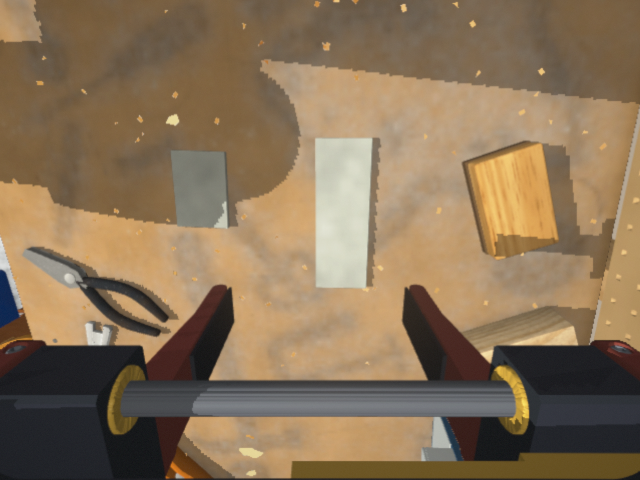

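arm_command([
  [[0.5, 0, 3], 0],
  [[0.5, 0, 3], 0],
  [[0.5, 0, 3], 0],
  [[0, 0, 2], 0],
  [[0, 0, 0], 0],
  [[0, 0, 0], 0],
])

```text
t: 18.3
ee_pos: [583.0, -134.7, 87.8]
orientation: [-3.123, 0.041, 0.086]
ft_force: [-0.7, -0.5, -0.8]
width: 87.6
```

```bash
python3 -c "
from h import *
strip('wrist',(220,60,440,340))
o=get_obs()
go(583.5,-143,80,-1.9);print(R.from_rotvec(o['orientation']).as_matrix()[2].round(4))"
```

```text
[291 155] [373 339] rect ((585.7979736328125, -134.99761962890625), (144.07171630859375, 56.8538703918457), 87.56006622314453)
t 18.35 pos [ 582.9 -134.7   88. ] yaw -1.5 tilt 3.29 w 87.9 F [ 0.1  0.8 -0.3]
cm in tool [0.12 0.85 0.78] turn 0.4
[-0.0549 -0.0168 -0.9983]
```

arm_command([
  [[-4, -2, -3], 0],
  [[-4, -2, -3], 0],
  [[-4, -2, -3], 0],
  [[0, 0, 0], 0],
])

```text
t: 18.75
ee_pos: [475.2, -74.6, 182.9]
orientation: [-3.123, 0.039, 0.083]
ft_force: [0.6, -0.6, 0.1]
width: 87.9
```

```bash
python3 -c "
from h import *
o=get_obs()
go(583.5,-143,80,-1.9);print(R.from_rotvec(o['orientation']).as_matrix()[2].round(4),o['qpos'].round(3))"
```

```text
t 18.75 pos [475.2 -74.6 182.9] yaw -1.41 tilt 3.22 w 87.9 F [ 0.6 -0.6  0.1]
cm in tool [11.53  6.74  9.57] turn 0.49
[-0.0535 -0.017  -0.9984] [-0.186  0.294  1.939  0.01   0.964 -0.167]
```

arm_command([
  [[0, 5, 0], 0],
  [[0, 5, 0], 0],
  [[0, 5, 0], 0],
  [[0, 5, 0], 0],
  [[0, 5, 0], 0],
  [[0, 0, 0], 0],
])

```text
t: 19.35
ee_pos: [477.0, -329.6, 189.1]
orientation: [-3.133, 0.023, 0.052]
ft_force: [0.2, 0.9, 0.5]
width: 87.5
```

```bash
python3 -c "
from h import *
o=get_obs()
go(583.5,-143,80,-1.9);print(R.from_rotvec(o['orientation']).as_matrix()[2].round(4),o['qpos'].round(3))"
```

```text
t 19.35 pos [ 477.  -329.6  189.1] yaw -0.84 tilt 1.95 w 87.5 F [0.2 0.9 0.5]
cm in tool [ 10.73 -18.74  10.7 ] turn 1.06
[-0.0332 -0.0074 -0.9994] [-0.618  0.412  1.736 -0.015  1.025 -0.596]
```

arm_command([
  [[0, -2, 0], 0],
  [[0, -2, 0], 0],
  [[0, -2, 0], 0],
  [[0, -2, 0], 0],
  [[0, -2, 0], 0],
  [[0, -2, 0], 0],
  [[0, -2, 0], 0],
  [[0, -2, 0], 0],
  [[0, -2, 0], 0],
  [[0, -2, 0], 0],
  [[0, -2, 0], 0],
  [[0, -2, 0], 0],
  [[0, 5, 0], 0],
  [[0, 5, 0], 0],
  [[0, 5, 0], 0],
  [[0, 5, 0], 0],
  [[0, 5, 0], 0],
  [[0, 5, 0], 0],
  [[0, 0, 0], 0],
])

```text
t: 21.25
ee_pos: [485.7, -347.2, 197.6]
orientation: [-3.133, -0.044, 0.031]
ft_force: [1.0, 1.1, -1.3]
width: 88.0
```

```bash
python3 -c "
from h import *
o=get_obs()
go(585.5,-143,80,-1.9);print(R.from_rotvec(o['orientation']).as_matrix()[2].round(4),o['qpos'].round(3))"
```

```text
t 21.25 pos [ 485.7 -347.2  197.6] yaw 1.61 tilt 1.23 w 88.0 F [ 1.   1.1 -1.3]
cm in tool [ 10.78 -20.03  11.73] turn 3.51
[-0.0196 -0.0087 -0.9998] [-0.638  0.421  1.699 -0.006  1.043 -0.663]
```

arm_command([
  [[0.9, -1.7, 0.5], 0.5],
  [[0.9, -1.7, 0.5], 0.5],
  [[0.9, -1.7, 0.8], 0.5],
  [[0.9, -1.7, 0.8], 0.5],
  [[0.9, -1.7, 0.8], 0.5],
  [[0.9, -1.7, 0.8], 0.5],
  [[0.9, -1.7, 0.8], 0.5],
  [[0.9, -1.7, 0.8], 0],
  [[0.9, -1.7, 0.8], 0],
  [[0.9, -1.7, 0.8], 0],
  [[0.9, -1.7, 0.8], 0],
  [[0, 0, 0], 0],
  [[0, 0, 0], 0],
])

```text
t: 22.55
ee_pos: [585.8, -120.1, 118.7]
orientation: [-3.129, 0.025, 0.03]
ft_force: [0.2, 0.3, 0.4]
width: 87.9
```

```bash
python3 -c "
from h import *
strip('wrist',(240,60,420,370),out='pics/w8.png')
o=get_obs()
go(585.5,-143,3,-1.9);print(R.from_rotvec(o['orientation']).as_matrix()[2].round(4))"
```

```text
[289 171] [361 351] rect ((585.9395141601562, -143.2598876953125), (160.92738342285156, 56.542354583740234), 87.68011474609375)
t 22.6 pos [ 585.8 -120.3  118.8] yaw -0.96 tilt 1.31 w 87.9 F [-0.3  0.8  1. ]
cm in tool [ 0.23  2.41 11.55] turn 0.94
[-0.0191 -0.0124 -0.9997]
```

View pics/w8.png

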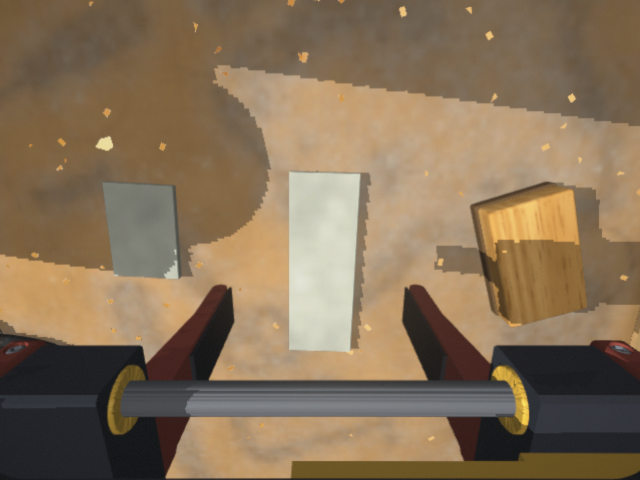

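The second strip measures 161×56.5 mm at (585.9,−143.3), yaw −2.3°, and there is room for the fingers. Descending.

arm_command([
  [[0.1, 0.8, 2], 0.7],
  [[0.1, 0.8, 2], 0.6],
  [[0, 0.8, 2], 0],
  [[0, 0, 2], 0],
  [[0, 0, 1], 0],
  [[0, 0, 0], 0],
  [[0, 0, 0], 0],
])

```text
t: 23.3
ee_pos: [585.7, -145.3, 31.3]
orientation: [-3.13, 0.066, 0.02]
ft_force: [-0.6, 0.2, 0.3]
width: 87.7
```

```bash
python3 -c "
from h import *
o=get_obs()
go(585.9,-143.3,4,-2.3);print(R.from_rotvec(o['orientation']).as_matrix()[2].round(4))"
```

```text
t 23.3 pos [ 585.7 -145.3   31.3] yaw -2.43 tilt 0.95 w 87.7 F [-0.6  0.2  0.3]
cm in tool [ 0.05 -0.17  2.73] turn -0.13
[-0.0127 -0.0105 -0.9999]
```

arm_command([
  [[0, -0.2, 0.8], 0],
  [[0, 0, 0.8], 0],
  [[0, 0, 0.6], 0],
  [[0, 0, 0.3], 0],
  [[0, 0, 0], 0],
  [[0, 0, 0], 0],
])

```text
t: 23.9
ee_pos: [587.2, -142.9, 6.8]
orientation: [-3.131, 0.065, 0.013]
ft_force: [0.4, 0.2, 0.3]
width: 87.9
```

```bash
python3 -c "
from h import *
o=get_obs()
go(585.9,-143.3,3,-2.3);print(R.from_rotvec(o['orientation']).as_matrix()[2].round(4))"
```

```text
t 23.9 pos [ 587.2 -142.9    6.8] yaw -2.39 tilt 0.74 w 87.9 F [0.4 0.2 0.3]
cm in tool [-0.12  0.05  0.38] turn -0.09
[-0.0088 -0.0096 -0.9999]
```

arm_command([
  [[-0.1, 0, 0.4], 0],
  [[0, 0, 0], 0],
  [[0, 0, 0], 0],
])

```text
t: 24.2
ee_pos: [586.3, -142.9, 2.8]
orientation: [-3.131, 0.066, 0.013]
ft_force: [0.1, -0.2, 0.5]
width: 87.8
```

arm_command([
  [[0, 0, 0], 0],
  [[0, 0, 0], 0],
  [[0, 0, 0], 0],
  [[0, 0, 0], 0],
  [[0, 0, 0], 0],
  [[0, 0, 0], 0],
  [[0, 0, 0], 0],
  [[0, 0, 0], 0],
  [[0, 0, 0], 0],
  [[0, 0, 0], 0],
], gripper=0.4)

```text
t: 25.2
ee_pos: [586.5, -143.0, 3.1]
orientation: [-3.131, 0.066, 0.012]
ft_force: [-0.4, -0.7, 0.3]
width: 55.7
```

```bash
python3 -c "
from h import *
o=get_obs()
go(640,218,180,-4.7);print(R.from_rotvec(o['orientation']).as_matrix()[2].round(4))"
```

```text
t 25.2 pos [ 586.5 -143.     3.1] yaw -2.4 tilt 0.69 w 55.7 F [-0.4 -0.7  0.3]
cm in tool [  3.7  -36.46 -17.38] turn 2.3
[-0.0077 -0.0093 -0.9999]
```

arm_command([
  [[0, 0, -0.5], 0],
  [[0, 0, -1], 0],
  [[0, 0, -2], 0],
  [[0, 0, -3], 0],
  [[0, 0, -3], 0],
  [[0, 0, -3], 0],
  [[0, 0, -3], 0],
  [[0, 0, -2], 0],
  [[0, 0, 0], 0],
])

```text
t: 26.1
ee_pos: [586.5, -144.4, 188.7]
orientation: [-3.131, 0.066, 0.014]
ft_force: [-0.2, -0.4, -1.6]
width: 55.5
```

arm_command([
  [[0.2, -2, 0], 0.5],
  [[0.2, -2, 0], 0.5],
  [[0.2, -2, 0], 0.5],
  [[0.2, -2, 0], 0.5],
  [[0.2, -2, 0], 0],
  [[0.2, -2, 0], 0],
  [[0.2, -2, 0], 0],
  [[0.2, -2, 0], 0],
  [[0.2, -2, 0], 0],
  [[0.2, -2, 0], 0],
  [[0.2, -2, 0], 0],
  [[0.2, -2, 0], 0],
  [[0.2, -2, 0], 0],
  [[0.2, -2, 0], 0],
  [[0.2, -2, 0], 0],
])

```text
t: 27.6
ee_pos: [628.9, 161.2, 176.2]
orientation: [-3.132, 0.13, 0.047]
ft_force: [0.5, -0.1, -1.9]
width: 55.3
```

```bash
python3 -c "
from h import *
o=get_obs()
go(641,217.7,150,-4.7);print(R.from_rotvec(o['orientation']).as_matrix()[2].round(4))"
```

```text
t 27.6 pos [628.9 161.2 176.2] yaw -4.75 tilt 1.77 w 55.3 F [ 0.5 -0.1 -1.9]
cm in tool [ 0.81 -5.72  2.63] turn -0.05
[-0.0304 -0.0052 -0.9995]
```

arm_command([
  [[0.2, -1.2, 0], 0],
  [[0.2, -1.2, 0], 0],
  [[0.2, -1.2, 0.5], 0],
  [[0.2, -1.2, 0.5], 0],
  [[0, 0, 1], 0],
  [[0, 0, 1], 0],
  [[0, 0, 0], 0],
  [[0, 0, 0], 0],
])

```text
t: 28.4
ee_pos: [639.1, 212.6, 140.2]
orientation: [-3.134, 0.128, 0.054]
ft_force: [-0.5, -1.1, -1.4]
width: 55.5
```

```bash
python3 -c "
from h import *
o=get_obs();cv2.imwrite('pics/w9.png',get_image('wrist')[:,:,::-1])
go(641,217.7,97,-4.7);print(R.from_rotvec(o['orientation']).as_matrix()[2].round(4))"
```

```text
t 28.45 pos [639.  212.5 140.1] yaw -4.68 tilt 2.02 w 55.7 F [-0.2 -0.1 -1.7]
cm in tool [ 0.31 -0.53  4.31] turn 0.02
[-0.0348 -0.0031 -0.9994]
```

View pics/w9.png

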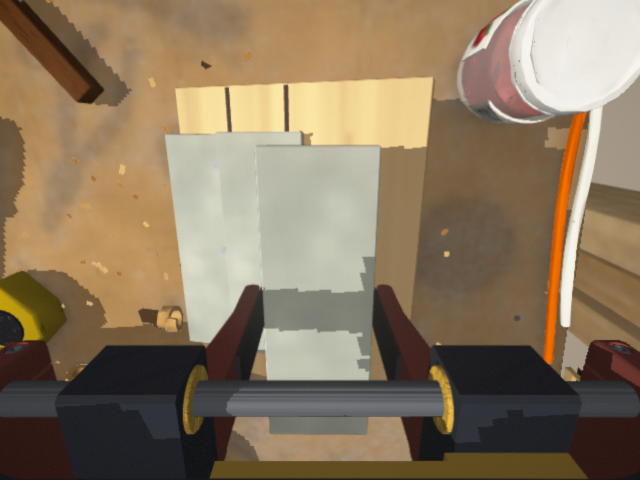

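arm_command([
  [[0.2, -0.3, 0.8], 0],
  [[0.1, -0.2, 0.8], 0],
  [[0, 0, 0.8], 0],
  [[0, 0, 0.6], 0],
  [[0, 0, 0], 0],
  [[0, 0, 0], 0],
])

```text
t: 29.05
ee_pos: [641.9, 216.9, 107.8]
orientation: [-3.134, 0.13, 0.054]
ft_force: [-0.1, -0.1, -1.4]
width: 55.5
```

```bash
python3 -c "
from h import *
o=get_obs()
go(641,217.7,98,-4.7);print(R.from_rotvec(o['orientation']).as_matrix()[2].round(4))"
```

```text
t 29.05 pos [641.9 216.9 107.8] yaw -4.75 tilt 1.98 w 55.5 F [-0.1 -0.1 -1.4]
cm in tool [-0.06 -0.07  0.98] turn -0.05
[-0.0345 -0.0031 -0.9994]
```

arm_command([
  [[0, -0.1, 0.5], 0],
  [[0, 0, 0.4], 0],
  [[0, 0, 0], 0],
  [[0, 0, 0], 0],
])

```text
t: 29.45
ee_pos: [642.0, 218.2, 98.6]
orientation: [-3.134, 0.13, 0.052]
ft_force: [0.4, -0.2, -1.7]
width: 55.4
```

```bash
python3 -c "
from h import *
o=get_obs()
go(641,217.7,98,-4.7);print(R.from_rotvec(o['orientation']).as_matrix()[2].round(4))"
```

```text
t 29.45 pos [642.  218.2  98.6] yaw -4.74 tilt 1.94 w 55.4 F [ 0.4 -0.2 -1.7]
cm in tool [-0.09  0.06  0.06] turn -0.04
[-0.0336 -0.0035 -0.9994]
```

arm_command([
  [[0, 0, 0], 0],
  [[0, 0, 0], 0],
  [[0, 0, 0], 0],
  [[0, 0, 0], 0],
  [[0, 0, 0], 0],
  [[0, 0, 0], 0],
], gripper=0.74)

```text
t: 30.05
ee_pos: [643.1, 218.5, 100.3]
orientation: [-3.133, 0.13, 0.048]
ft_force: [-0.4, 0.3, -0.6]
width: 65.0
```

```bash
python3 -c "
from h import *
cv2.imwrite('pics/w10.png',get_image('wrist')[:,:,::-1])
go(641,217.7,98,-4.7)"
```

```text
t 30.1 pos [643.1 218.5 100.3] yaw -4.74 tilt 1.78 w 64.9 F [ 0.1 -0.6  0.4]
cm in tool [-0.2   0.1   0.23] turn -0.04
```

View pics/w10.png

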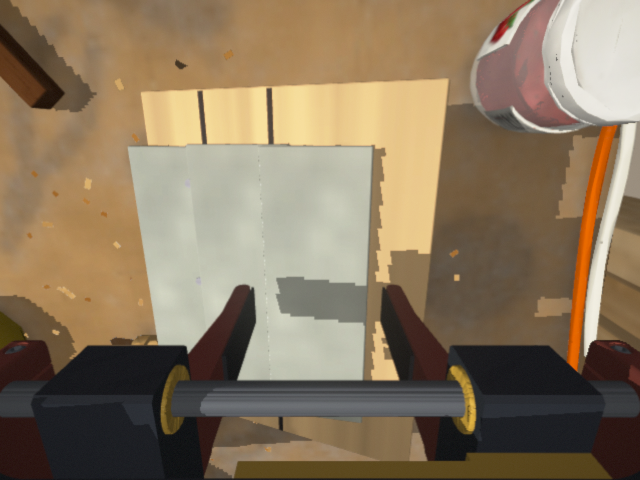

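The second strip is down at (260–372, 145), its lower edge by the upper line and its ends flush. I'll raise clear and check.

arm_command([
  [[0, 0, -0.7], 0],
  [[0, 0, -1.5], 0],
  [[0, 0, -2], 0],
  [[0, 0, -3], 0],
  [[0, 0, -3], 0],
  [[0, 0, -2], 0],
  [[0, 0, 0], 0],
  [[0, 0, 0], 0],
])

```text
t: 30.9
ee_pos: [647.6, 217.7, 233.6]
orientation: [-3.132, 0.13, 0.042]
ft_force: [-0.2, 0.3, -0.1]
width: 65.0
```

```bash
python3 -c "
from h import *
o=get_obs();im=get_image('wrist')[:,:,::-1].copy()
go(641,217.7,98,-4.7)
c=cam('wrist',o);th=np.radians(-4.7);ex=np.array([np.cos(th),np.sin(th)]);ey=np.array([-ex[1],ex[0]])
for xs in (((-44,74),(12,82)),((-4,87),(52,95))):
  P=[[*(np.array([617,219.7])+x*ex+y*ey),z] for x,z in xs for y in (80,-80)]
  p=proj(c,P);print('expected corners',p.round(0).tolist())
  for q in p: cv2.circle(im,tuple(int(round(v)) for v in q),3,(0,0,255),1)
cv2.imwrite('pics/w11.png',im)
cv2.imwrite('pics/top1.png',get_image('top')[:,:,::-1])
"
```

```text
t 30.95 pos [647.8 217.8 233.5] yaw -4.74 tilt 1.6 w 65.0 F [0.2 1.1 1.2]
cm in tool [-0.31  0.15 13.57] turn -0.04
expected corners [[240.0, 140.0], [251.0, 302.0], [302.0, 140.0], [305.0, 306.0]]
expected corners [[283.0, 140.0], [288.0, 308.0], [350.0, 140.0], [345.0, 313.0]]
```

View pics/w11.png

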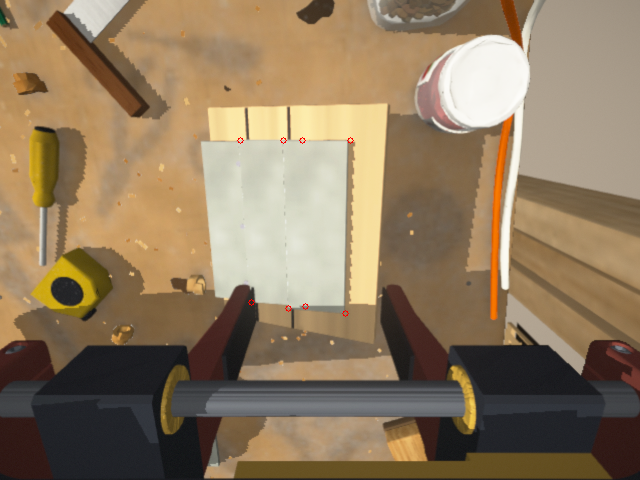

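View pics/top1.png

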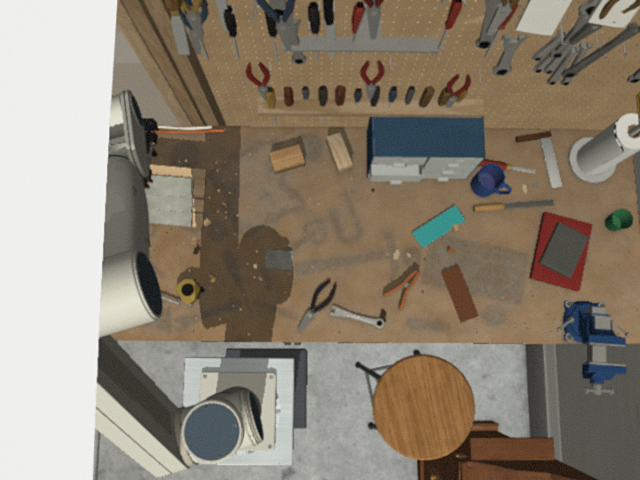

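The strip corners sit on the predicted points (red circles) within about 3 px, and the offcut is still at (280,259). Handing in.

```bash
python3 -c "
from h import *
print(close_job())"
```

```text
the job is handed in; nothing more can be done
None
```

Both full-length strips are on the roof and let go, and I handed the job in at about 31 s of the 64 s. The first lies along the lower pencil line, lapping over the nailed strip. The second lies along the upper line, lapping over the first.

**Last checks**
- **Position:** in the wrist picture taken after each release, the strip's corners were within about 3 px (2–3 mm) of where they should be. The ends look flush with the nailed strip and the strips look parallel to it. I judged the laps from the edges in the pictures and did not measure heights separately.
- **Offcut and gripper:** the offcut is still at its starting pixel (280,259) in the top view. The gripper was raised clear, about 135 mm above its release height.

**What disagreed**
- **Tool tilt:** fast sideways swings tilted the tool by up to 3.3°. I worked it down before the second grasp and carried slowly after that. The strips were released with the tool still tilted about 2–2.5°, from a few mm higher than otherwise needed.
- **Camera offset:** the top camera read about 2 mm further out in x than the wrist camera. I used the wrist values for the grasps and moved the roof position about 1 mm to match.

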